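# Discard a used slide mailer and start the decontamination cycle

## Task

Push the used orange slide mailer along the receiver's ledge so that it drops into the chute behind; do not lift it. Then slide the console's blue dust cover fully open, press the green button all the way down, feeling for it and gently, and keep it down for a good second; then let it go and slide the cover fully home again. Leave everything else on the bench as it stands.

Things in the scene. Friction and masses are not known exactly. Their poses are not given: they have to be found in the camera images.
- receiver: White fixed receiver, left or right on the bench. Origin: centre of its underside, z up. Robot-side half (x -110 to 0 mm, y -120 to 120): flat steel ledge, top 100 mm up, no rims. From the ledge's end at x = 0 an open-topped chute: x 0 to 100, y -75 to 75 mm, floor 6 mm up; side walls 10 mm thick, 100 mm high; far wall (x 100 to 110) 130 mm high; yellow edges.
- mailer: Used slide mailer: loose orange plastic box, 30 mm (its x) x 82 mm (its y) x 20 mm high, 40 to 85 g, lying on the receiver's ledge, its long side roughly along the ledge's edge (up to 0.3 rad askew), its centre 40 to 65 mm before the edge. Origin: centre of its underside.
- console: White fixed console, 165 (x) x 210 (y) mm, on the other side of the bench from the receiver. Origin: near the middle of its underside; z up, front to -x. Its operating face slopes 0.30 rad (17 deg) down to the front, 140 mm along the slope, its middle 85 mm up; an upright panel 122 mm high stands behind it (x 75 to 97 mm).
- well: Rectangular well in the console's sloping face, under the cover, with the button on its centre. Origin: centre of the well's mouth, in the plane of the face; z is the face's outward normal, y the way the cover opens, x up the slope. Mouth 68 (x) x 70 mm (y). The button's insert is screwed in to an unmeasured depth: the untouched button's top lies 2 to 12 mm below the face.
- button (a joint): Travel of the green round button (36 mm across) along the well's -z, m: 0 released, 0.008 fully down at a hard stop. Its spring takes 2.4 N to start and 8 N to be fully down, and lifts it again when let go; more than 30 N would damage it.
- cover (a joint): Position of the blue dust cover, m: 0 fully home over the well (stop), 0.085 fully open (stop); opens along the well's +y, 3 N of friction, stays where it is left. Starts 0 to 12 mm ajar. A plate 76 (along the slope) x 84 mm (along the slide), its top 5 mm above the face.
- cover_fin (a point): Middle of the black grip fin on the centre of the cover: 40 mm long along the slope, 12 mm thick along the slide (pinch it so), 25 mm high, from 5 to 30 mm above the face along its normal; this point is 17.5 mm above the face. At cover position 0 it lies over the well's centre; it moves with the cover. Axes as the well's.
- vial: Bystander: white vial with a red cap, 36 mm across, 50 mm high, on the left end (+y) of the receiver's ledge. Origin: underside.
- specimen_cup: Bystander: white specimen cup with a red cap, 54 mm across, 65 mm high, between receiver and console. Origin: underside.
- petri_dish: Bystander: closed glass petri dish, 90 mm across, 16 mm high, near the robot. Origin: underside.
- slide_box: Bystander: blue slide box, 85 x 100 x 35 mm, behind. Origin: underside.
- tip_box: Bystander: grey pipette tip box with a yellow lid, 60 x 110 x 62 mm, behind. Origin: underside.
- wash_bottle: Bystander: white wash bottle, 64 mm across, 150 mm high, behind. Origin: underside.
There are look-alikes about, which are no part of the job. There is more than one size of the mailer; the one meant has the size given above.

How it is judged:
By the outcome, as a careful person would: the job done as asked, in the order asked, and still so for the second after the job is handed in, with the robot touching nothing.
It also fails if it takes over 72 s, if anything falls off the work surface, if the arm or the gripper's body presses on something with over 40 N, if the wrist force passes 120 N, or if a joint passes its speed limit or range.

## Robot

A 6-joint arm with a two-finger parallel gripper is mounted at the origin on the work surface. World frame = base frame: x ahead of the robot, y to its left, z up, the work surface at z = 0. Lengths are in m, angles in rad, forces in N, time in s.
With the tool pointing down it reaches from about 0.25 to 0.775 m from the base axis. Payload 4 kg.
Tool frame: the origin (TCP) lies midway between the tips of the shut fingers; the grasp point (between the pads) lies 19 mm behind it; z points along the fingers, y is the direction in which the jaws open and shut (so a half turn about z gives the same grasp; the last joint's range is limited). The gripper opens to 94 mm and grips with 3 to 60 N. Pads are 16 mm wide; open, the fingers measure 119 mm over their backs; the gripper's body (75 mm by 177 mm) begins 78 mm behind the grasp point.
Start: joints at [-1.24, 0.087, 1.371, -0, 1.684, -0.103], TCP at [0.231, -0.499, 0.206] pointing down, gripper open.
Joint ranges: [-3.1, 3.1], [-0.76, 2.03], [0.27, 2.55], [-1.08, 4.22], [0.17, 2.65], [-2.57, 2.57]. Speed limits (rad/s): [2.79, 2.79, 3.14, 3.14, 3.14, 3.14].

## Interface

Orientations are given as a unit quaternion [x, y, z, w].
In Python, from plant import get_obs, camera, calibration, hand_in gives the robot as it stands.
- The arm moves only by the tool drive_tool, never from a script. Its argument "series" is a list of rows, each an object of numbers: "fingers": the finger opening in m, from 0 to 0.094; "x", "y", "z": the shift along the world's x, y, z in m; "twist": the turn about the world's z in degrees. A call has 1 to 12 rows; each row shifts and turns the commanded pose from where the row before left it; what a row does not reach is not made up. A row lasts 1/8 s, in which the tool goes at most 62.5 mm and 10.7 degrees, less where a joint would pass 70% of its speed; a pose out of reach is approached as far as the arm can. A call with a gripper value outside its range is refused whole. The fingers move at their own pace and stop on an object; "newtons" is the grip in N (left out, the last holds). Time passes only in rows, so rows that do not move let the fingers close. It gives the time, the measured TCP pose, the force and the opening at its end, in the units of the state.
- get_obs(): the state, without advancing time (a new reading comes with each control period).
- camera(name): name is "scene" or "side" or "wrist"; returns (picture, depth): 420x560x3 uint8, blue, green, red; 420x560 float32, m along the optical axis (not along the pixel's ray), 0 where there is no reading.
- calibration(name): a dict with "mtx" (3x3 intrinsics, pixels), "position" and "attitude" of the camera in the world; the wrist camera has in their place "tool_from_camera" (4x4, takes a point from camera to tool coordinates, whose origin is the TCP and whose axes are the flange's). Camera axes: x right, y down, z forward; pixel columns grow to the right and rows downward; lengths in m; the calibration is good to about 2 mm. A picture is of the moment at which its call begins: read the wrist's pose just before it. calibration takes no time and is no camera call.
- hand_in(): hands the job in, once; it reports no verdict.
The state is a dict: "time": time; "q": joint angles; "dq": joint speeds; "joint_torque": joint torques, N m; "position": TCP position; "eef_rot": TCP orientation; "contact_force": force on the tool from outside, world axes, zero at the start; "moment": the same for the moment, N m; "width": opening from 0.0 (shut) to 1.0 (fully open).
Only numpy, scipy, OpenCV 4.12 (cv2) and the standard library are available. Lean on these libraries where they do the work, as an engineer would, in place of code of your own. Each camera call takes 0.05 s, during which the arm holds its last target. There are 200 camera calls.

## Working session

There is one attempt and no reset: what is moved stays moved. The work goes in short steps, Python scripts to look and compute and a tool call to move; the robot and the scene stay as the last step left them, time stands still between calls to the robot, and variables do not carry over. Pictures are saved under pics/ and viewed, about 8 in all and at most 12, crops included, and the job is handed in when it is done.

Besides the shell and the picture viewer there is one more tool, called after ">>>" by a JSON object that holds its "method" and its "body". drive_tool: Moves the arm, as the interface text tells. Its arguments: {"type":"object","properties":{"series":{"type":"array"},"newtons":{"type":"number"}},"required":["series"]}

```bash
ls; mkdir -p pics; cat > h.py <<'E'
import numpy as np,cv2
from plant import get_obs,camera,calibration,hand_in
from scipy.spatial.transform import Rotation as R
def cam(name):
    o=get_obs(); im,d=camera(name); c=calibration(name); K=np.array(c["mtx"])
    if name=="wrist":
        T=np.eye(4);T[:3,:3]=R.from_quat(o["eef_rot"]).as_matrix();T[:3,3]=o["position"]
        T=T@np.array(c["tool_from_camera"])
    else:
        T=np.eye(4);a=np.array(c["attitude"]);T[:3,:3]=a if a.shape==(3,3) else R.from_quat(a).as_matrix();T[:3,3]=c["position"]
    return im,d,K,T
def cloud(d,K,T):
    v,u=np.mgrid[:d.shape[0],:d.shape[1]]
    p=np.stack([(u-K[0,2])/K[0,0]*d,(v-K[1,2])/K[1,1]*d,d],-1)
    P=p@T[:3,:3].T+T[:3,3]; P[d<=0]=np.nan
    return P
E
python3 - <<'E'
from h import *
for n in("scene","side"):
    im,d,K,T=cam(n); cv2.imwrite(f"pics/{n}0.png",im); np.savez(f"{n}0.npz",im=im,d=d,K=K,T=T)
    print(n,T.round(3).tolist(),K.tolist(),(d>0).mean())
print(get_obs())
E
```

```text
pics
scene [[-0.523, 0.603, -0.602, 1.378], [0.852, 0.366, -0.374, 0.429], [-0.005, -0.708, -0.706, 1.05], [0.0, 0.0, 0.0, 1.0]] [[471.611359114505, 0.0, 278.6847458636674], [0.0, 471.611359114505, 215.31197653015934], [0.0, 0.0, 1.0]] 0.9959056122448979
side [[-0.988, -0.1, 0.12, 0.407], [-0.155, 0.521, -0.84, 0.837], [0.022, -0.848, -0.53, 0.658], [0.0, 0.0, 0.0, 1.0]] [[441.89465880950326, 0.0, 281.90988703016114], [0.0, 441.89465880950326, 200.6063106290305], [0.0, 0.0, 1.0]] 0.9960926870748299
{'time': 0.1, 'q': array([-1.24010030e+00,  8.78884464e-02,  1.37209574e+00,  2.80312757e-07,
        1.68361462e+00, -1.03105407e-01]), 'dq': array([-0.00056737, -0.00188232, -0.0054131 , -0.00038631,  0.00073479,
       -0.00038026]), 'joint_torque': array([ 2.87430237e-03, -3.41250587e+01, -3.03301978e+01,  7.20877480e-02,
        3.05026013e-02, -9.05659863e-05]), 'position': array([ 0.23100803, -0.49858458,  0.20442096]), 'eef_rot': array([ 9.76568622e-01,  2.15203905e-01, -1.13760584e-04, -9.96602568e-04]), 'contact_force': array([-0.15301766,  1.24510786,  0.07213662]), 'moment': array([-0.0013206 ,  0.02563027, -0.00387078]), 'width': 1.0004106989669908}
```

View pics/scene0.png

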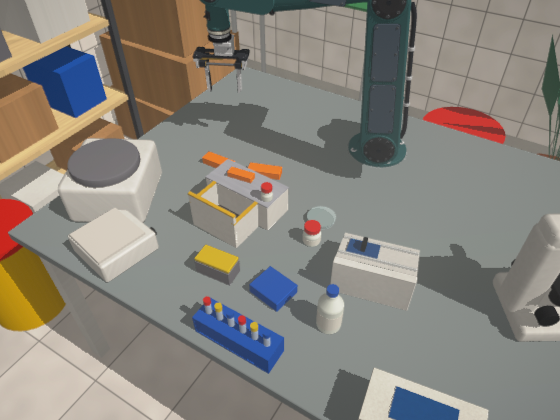

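View pics/side0.png

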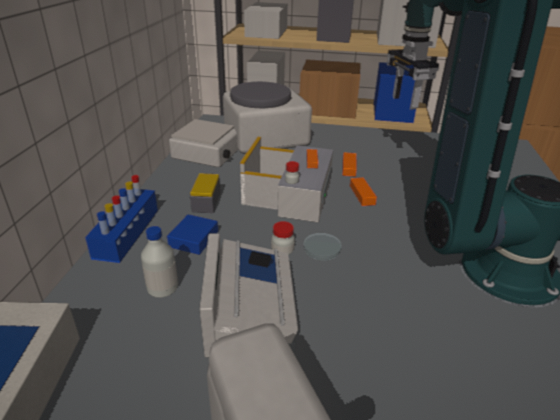

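The scene view shows three orange boxes, at about (215,160), (240,174) and (265,171). The one at (240,174) appears to lie on the ledge and the other two on the bench. The console with its blue cover is at (365,248). Next I measure them.

```bash
python3 - <<'E'
from h import *
for n in("scene","side"):
    z=np.load(n+"0.npz");im=z["im"];P=cloud(z["d"],z["K"],z["T"]);hsv=cv2.cvtColor(im,cv2.COLOR_BGR2HSV)
    def rep(nm,lo,hi,minA=30):
        m=cv2.inRange(hsv,lo,hi);k,l,s,c=cv2.connectedComponentsWithStats(m)
        for i in range(1,k):
            if s[i,4]<minA: continue
            Q=P[l==i];Q=Q[~np.isnan(Q[:,0])]
            if not len(Q) or np.linalg.norm(np.median(Q,0)[:2])>.95 or Q[:,2].mean()<-.05: continue
            zt=np.percentile(Q[:,2],95);t=Q[Q[:,2]>zt-.006][:,:2].astype(np.float32)
            r=cv2.minAreaRect(t*1000)
            print(n,nm,c[i].round(),s[i,4],"med",np.median(Q,0).round(3),"ztop",zt.round(3),"rect",np.round(r[0],1),np.round(r[1],1),round(r[2],1))
    rep("orange",(5,180,120),(17,255,255)); rep("blue",(105,150,40),(125,255,255)); rep("red",(0,190,100),(4,255,255));rep("yel",(18,180,120),(32,255,255))
    # ledge plane & white
    w=(hsv[...,1]<60)&(hsv[...,2]>90)
    for nm,zl,zh in(("z.095-.105",.095,.105),("pan .117-.127",.117,.127),("far .125-.135",.126,.135)):
        m=(w&(P[...,2]>zl)&(P[...,2]<zh)&(np.hypot(P[...,0],P[...,1])<.9)).astype(np.uint8)
        k,l,s,c=cv2.connectedComponentsWithStats(m)
        for i in range(1,k):
            if s[i,4]<60: continue
            r=cv2.minAreaRect((P[l==i][:,:2]*1000).astype(np.float32)); print(n,nm,c[i].round(),s[i,4],np.round(r[0],1),np.round(r[1],1),round(r[2],1))
im=np.load("scene0.npz")["im"]; s=np.load("side0.npz")["im"]
a=cv2.resize(im[140:245,180:320],None,fx=5,fy=5,interpolation=cv2.INTER_CUBIC)
b=cv2.resize(s[230:350,190:310],None,fx=5,fy=5,interpolation=cv2.INTER_CUBIC)
cv2.imwrite("pics/c1.png",a);cv2.imwrite("pics/c2.png",b)
E
```

```text
scene orange [214. 158.] 162 med [ 0.38  -0.457  0.027] ztop 0.031 rect [ 380.8 -455.8] [75.1 42.2] 89.4
scene orange [267. 170.] 303 med [ 0.339 -0.26   0.026] ztop 0.031 rect [ 338.3 -274.1] [ 43.7 112.1] 15.8
scene orange [242. 173.] 166 med [ 0.487 -0.258  0.119] ztop 0.122 rect [ 486.9 -260.2] [31.9 78.7] 7.4
scene blue [274. 287.] 1042 med [0.746 0.022 0.034] ztop 0.038 rect [744.   15.4] [100.6  84.3] 78.6
scene blue [333. 290.] 99 med [0.754 0.188 0.149] ztop 0.152 rect [751.9 187.2] [26.6 26.3] 7.9
scene blue [230. 313.] 144 med [ 0.898 -0.002  0.065] ztop 0.115 rect [911.7   2. ] [19.  16.6] 36.4
scene blue [245. 341.] 2172 med [0.931 0.06  0.061] ztop 0.066 rect [912.2  19.2] [221.2  72.4] 90.0
scene yel [210. 200.] 186 med [ 0.652 -0.273  0.128] ztop 0.132 rect [ 653.5 -248.5] [170.7  11. ] 85.8
scene yel [246. 211.] 65 med [ 0.604 -0.165  0.099] ztop 0.103 rect [ 601. -164.] [11.2 88.7] 86.6
scene yel [216. 258.] 622 med [ 0.764 -0.154  0.062] ztop 0.065 rect [ 764.2 -155.3] [ 56.3 106.8] 5.8
scene yel [218. 306.] 40 med [ 0.913 -0.029  0.114] ztop 0.117 rect [912.  -31.
[... 2769 characters left out ...]
] 89.9
side yel [108. 207.] 35 med [0.909 0.076 0.115] ztop 0.117 rect [908.9  71.6] [13.7 14.7] 40.2
side z.095-.105 [273. 124.] 213 [ 630.6 -516.6] [252.7  35.1] 22.4
side z.095-.105 [308. 169.] 1212 [ 496.1 -238.5] [247.3 115. ] 86.2
side z.095-.105 [231. 283.] 1294 [583.9 230.6] [ 47.3 213.9] 12.6
side z.095-.105 [156. 256.] 202 [747.6 199.5] [59.7 33.8] 15.6
side z.095-.105 [207. 318.] 60 [598.8 340.3] [22.2  7.3] 24.9
side pan .117-.127 [273. 118.] 202 [ 629.8 -515.9] [254.7  32.7] 24.3
side pan .117-.127 [209. 273.] 948 [622.6 240.1] [ 22.5 212. ] 12.8
side pan .117-.127 [155. 245.] 79 [748.4 195.4] [29.1 13.7] 15.9
side far .125-.135 [273. 115.] 217 [ 630.4 -518.1] [257.5  39.6] 22.7
```

View pics/c1.png

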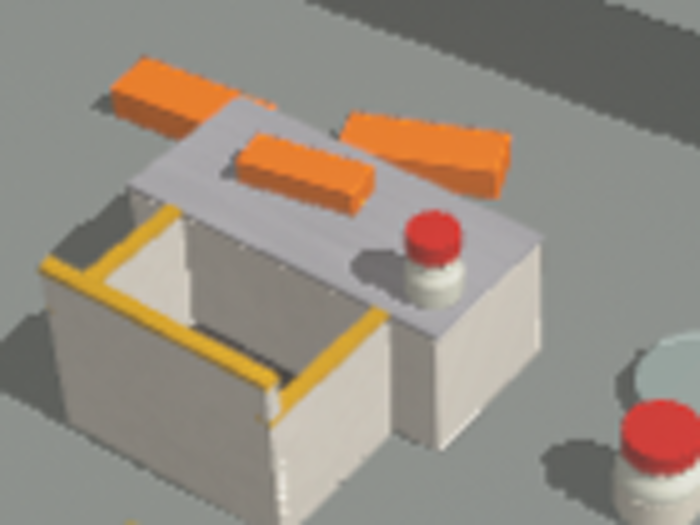

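Pixels (214,158) and (267,170) are the two look-alikes: about 113×40 mm, top at 31 mm, on the bench. Pixel (242,173) is about 80×30 mm with its top at 0.121, on the ledge, so it matches the described mailer. The enlarged crop confirms this. I move behind it with the jaws along the ledge edge.

>>> {"method": "drive_tool", "body": {"series": [{"fingers": 0.04,"x": 0.026,"y": 0.03,"twist": -3.6},{"x": 0.026,"y": 0.03,"twist": -3.6},{"x": 0.026,"y": 0.03,"twist": -3.6},{"x": 0.026,"y": 0.03,"twist": -3.6},{"x": 0.026,"y": 0.03,"twist": -3.7},{"x": 0.026,"y": 0.03,"twist": -3.7},{"x": 0.026,"y": 0.03,"twist": -3.7},{"x": 0.028,"y": 0.032,"twist": -3.7},{"z": -0.02},{}], "newtons": 20}}

```text
schema error: expected keys fingers, x, y, z, twist
```

>>> {"method": "drive_tool", "body": {"series": [{"fingers": 0.04,"x": 0.026,"y": 0.03,"z": 0,"twist": -3.6},{"fingers": 0.04,"x": 0.026,"y": 0.03,"z": 0,"twist": -3.6},{"fingers": 0.04,"x": 0.026,"y": 0.03,"z": 0,"twist": -3.6},{"fingers": 0.04,"x": 0.026,"y": 0.03,"z": 0,"twist": -3.6},{"fingers": 0.04,"x": 0.026,"y": 0.03,"z": 0,"twist": -3.7},{"fingers": 0.04,"x": 0.026,"y": 0.03,"z": 0,"twist": -3.7},{"fingers": 0.04,"x": 0.026,"y": 0.03,"z": 0,"twist": -3.7},{"fingers": 0.04,"x": 0.028,"y": 0.032,"z": 0,"twist": -3.7},{"fingers": 0.04,"x": 0,"y": 0,"z": -0.02,"twist": 0},{"fingers": 0.04,"x": 0,"y": 0,"z": 0,"twist": 0}], "newtons": 20}}

```text
time: 1.35
position: [0.4403, -0.2558, 0.1833]
eef_rot: [0.999, -0.037, -0.002, -0.001]
contact_force: [-0.0, -0.7, 0.2]
width: 0.427
```

>>> {"method": "drive_tool", "body": {"series": [{"fingers": 0.04,"x": 0,"y": 0,"z": -0.03,"twist": 0},{"fingers": 0.04,"x": 0,"y": 0,"z": -0.03,"twist": 0},{"fingers": 0.04,"x": 0,"y": 0,"z": -0.01,"twist": 0},{"fingers": 0.04,"x": 0,"y": 0,"z": -0.006,"twist": 0},{"fingers": 0.04,"x": 0,"y": 0,"z": 0,"twist": 0},{"fingers": 0.04,"x": 0,"y": 0,"z": 0,"twist": 0}]}}

```text
time: 2.1
position: [0.4418, -0.2576, 0.1108]
eef_rot: [0.999, -0.038, 0.001, 0.001]
contact_force: [-0.9, -0.2, -0.6]
width: 0.425
```

```bash
python3 - <<'E'
from h import *
im,d,K,T=cam("side"); cv2.imwrite("pics/s1.png",cv2.resize(im[90:240,230:400],None,fx=4,fy=4,interpolation=cv2.INTER_CUBIC))
o=get_obs();print(o["position"],o["contact_force"])
E
```

```text
[ 0.44176305 -0.25751711  0.11069011] [ 0.09316349  0.03333362 -0.26774968]
```

View pics/s1.png

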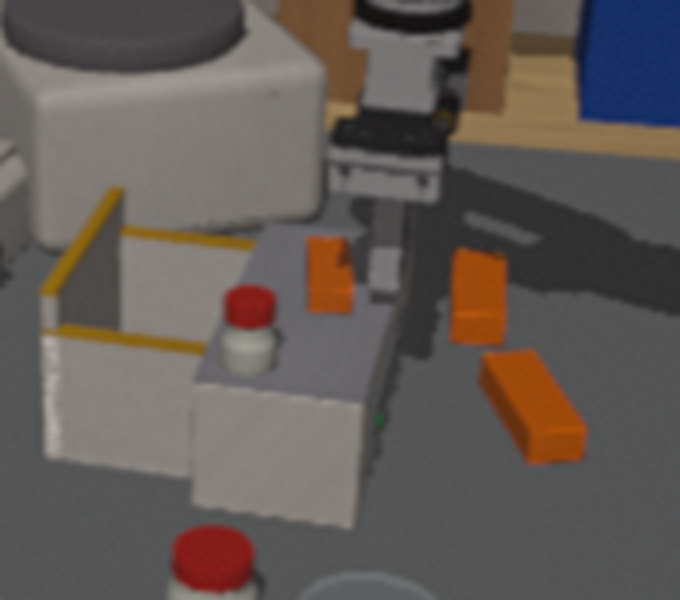

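The fingertips (crop ≈(385,290)) stand behind the mailer (330,275), low over the ledge. Now I push.

>>> {"method": "drive_tool", "body": {"series": [{"fingers": 0.04,"x": 0.009,"y": -0.0006,"z": -0.002,"twist": 0},{"fingers": 0.04,"x": 0.009,"y": -0.0006,"z": 0,"twist": 0},{"fingers": 0.04,"x": 0.009,"y": -0.0006,"z": 0,"twist": 0},{"fingers": 0.04,"x": 0.009,"y": -0.0006,"z": 0,"twist": 0},{"fingers": 0.04,"x": 0.009,"y": -0.0006,"z": 0,"twist": 0},{"fingers": 0.04,"x": 0.009,"y": -0.0006,"z": 0,"twist": 0},{"fingers": 0.04,"x": 0.009,"y": -0.0006,"z": 0,"twist": 0},{"fingers": 0.04,"x": 0.009,"y": -0.0006,"z": 0,"twist": 0},{"fingers": 0.04,"x": 0.009,"y": -0.0006,"z": 0,"twist": 0},{"fingers": 0.04,"x": 0.009,"y": -0.0006,"z": 0,"twist": 0},{"fingers": 0.04,"x": 0.009,"y": -0.0006,"z": 0,"twist": 0},{"fingers": 0.04,"x": 0.009,"y": -0.0006,"z": 0,"twist": 0}]}}

```text
time: 3.65
position: [0.5499, -0.2643, 0.1074]
eef_rot: [0.999, -0.038, 0.0, 0.0]
contact_force: [0.8, 1.0, -0.1]
width: 0.427
```

>>> {"method": "drive_tool", "body": {"series": [{"fingers": 0.04,"x": 0.008,"y": -0.0006,"z": 0,"twist": 0},{"fingers": 0.04,"x": 0.006,"y": 0,"z": 0,"twist": 0},{"fingers": 0.04,"x": 0,"y": 0,"z": 0,"twist": 0}]}}

```text
time: 4.03
position: [0.5635, -0.2648, 0.1074]
eef_rot: [0.999, -0.038, -0.0, -0.0]
contact_force: [-0.4, -0.5, -0.3]
width: 0.427
```

```bash
python3 - <<'E'
from h import *
for n in("scene","side"):
    im,d,K,T=cam(n); P=cloud(d,K,T);hsv=cv2.cvtColor(im,cv2.COLOR_BGR2HSV)
    m=cv2.inRange(hsv,(5,170,60),(17,255,255));k,l,s,c=cv2.connectedComponentsWithStats(m)
    for i in range(1,k):
        if s[i,4]>15:
            q=np.nanmedian(P[l==i],0)
            if np.hypot(*q[:2])<.85: print(n,c[i].round(),s[i,4],q.round(3),np.nanpercentile(P[l==i][:,2],[5,95]).round(3))
    if n=="scene": cv2.imwrite("pics/sc2.png",cv2.resize(im[120:270,170:340],None,fx=4,fy=4))
print(get_obs()["position"])
E
```

```text
scene [268. 170.] 301 [ 0.337 -0.258  0.026] [0.011 0.03 ]
side [349. 164.] 298 [ 0.376 -0.411  0.028] [0.006 0.031]
side [363. 191.] 459 [ 0.334 -0.253  0.028] [0.009 0.031]
[ 0.56308117 -0.26483654  0.1074443 ]
```

View pics/sc2.png

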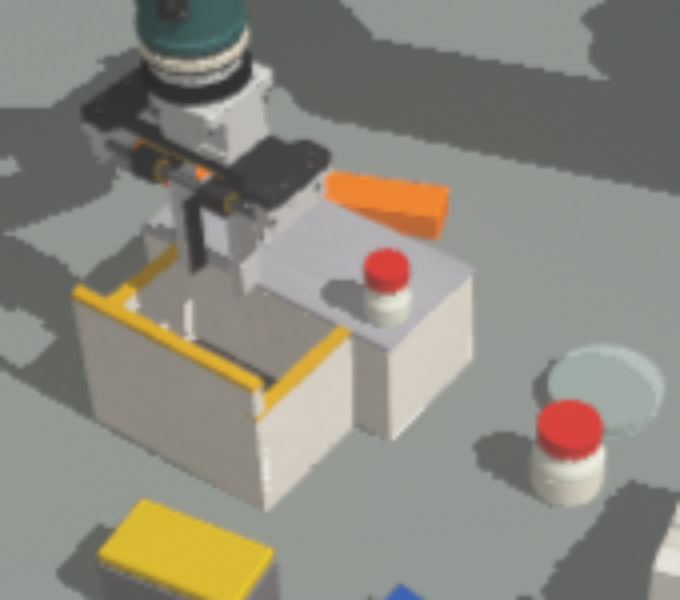

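The mailer has left the ledge and no orange is visible outside the chute apart from the look-alikes. I lift and check the chute with the wrist camera.

>>> {"method": "drive_tool", "body": {"series": [{"fingers": 0.04,"x": 0,"y": 0,"z": 0.03,"twist": 0},{"fingers": 0.04,"x": 0,"y": 0,"z": 0.05,"twist": 0},{"fingers": 0.04,"x": 0,"y": 0.01,"z": 0.05,"twist": 0},{"fingers": 0.04,"x": 0,"y": 0.02,"z": 0.04,"twist": 0},{"fingers": 0.04,"x": 0,"y": 0,"z": 0,"twist": 0}]}}

```text
time: 4.75
position: [0.5645, -0.2346, 0.2831]
eef_rot: [0.999, -0.037, 0.005, 0.002]
contact_force: [-0.0, -0.5, 0.2]
width: 0.428
```

```bash
python3 - <<'E'
from h import *
im,d,K,T=cam("wrist"); P=cloud(d,K,T);hsv=cv2.cvtColor(im,cv2.COLOR_BGR2HSV)
m=cv2.inRange(hsv,(5,170,40),(17,255,255));k,l,s,c=cv2.connectedComponentsWithStats(m)
print("T",T.round(3).tolist())
for i in range(1,k):
    if s[i,4]>40:
        q=P[l==i];print(c[i].round(),s[i,4],np.nanmedian(q,0).round(3),np.nanpercentile(q,[5,95],axis=0).round(3).tolist())
# console from scene+side
for n in("scene","side"):
    z=np.load(n+"0.npz");im=z["im"];P=cloud(z["d"],z["K"],z["T"]);hsv=cv2.cvtColor(im,cv2.COLOR_BGR2HSV)
    ps=np.radians(12.6);X=np.array([np.cos(ps),np.sin(ps)]);Y=np.array([-X[1],X[0]]);o=np.array([.5396,.2212])
    x=(P[...,:2]-o)@X;y=(P[...,:2]-o)@Y
    r=(x>-.09)&(x<.07)&(abs(y)<.12)
    w=r&(hsv[...,1]<60)&(hsv[...,2]>110)&(abs(P[...,2]-.085-.3093*x)<.008)&(y>0.03)&(abs(x)<.05)
    A=np.c_[x[w],y[w],np.ones(w.sum())];co=np.linalg.lstsq(A,P[...,2][w],rcond=None)[0]
    print(n,"plane z=",co.round(4),w.sum())
    h=(P[...,2]-(.085+.3093*x))*np.cos(.3)
    s_=x*np.cos(.3)+(P[...,2]-.085)*np.sin(.3)
    for nm,mm in(("blue",r&(cv2.inRange(hsv,(105,120,30),(125,255,255))>0)&(h<.012)),("fin",r&(hsv[...,2]<60)&(h>.012)&(h<.036))):
        print(n,nm,mm.sum(),"slope",np.percentile(s_[mm],[2,50,98]).round(4),"y",np.percentile(y[mm],[2,50,98]).round(4),"h",np.percentile(h[mm],[2,50,98]).round(4))
E
```

```text
T [[-0.075, -0.964, -0.254, 0.64], [-0.997, 0.073, 0.017, -0.239], [0.002, 0.255, -0.967, 0.462], [0.0, 0.0, 0.0, 1.0]]
[300. 167.] 1219 [ 0.583 -0.269  0.025] [[0.569, -0.306, 0.024], [0.597, -0.234, 0.027]]
[417. 281.] 1218 [ 0.393 -0.449  0.026] [[0.37, -0.489, 0.009], [0.398, -0.385, 0.028]]
[301. 312.] 545 [ 0.346 -0.262  0.024] [[0.338, -0.285, 0.007], [0.357, -0.225, 0.028]]
scene plane z= [0.3085 0.0008 0.0856] 592
scene blue 108 slope [-0.0328  0.0017  0.0259] y [-0.0803 -0.0455 -0.0056] h [0.0017 0.0042 0.0065]Traceback (most recent call last):
  File "<stdin>", line 20, in <module>
    return _quantile_unchecked(
        a, q, axis, out, overwrite_input, method, keepdims, weights)
    return _ureduce(a,
                    func=_quantile_ureduce_func,
    ...<5 lines>...
                    overwrite_input=overwrite_input,
                    method=method)
    r = func(a, **kwargs)
    result = _quantile(arr,
                       quantiles=q,
    ...<2 lines>...
                       out=out,
                       weights=wgt)
    slices_having_nans = np.isnan(arr[-1, ...])
                                  ~~~^^^^^^^^^
IndexError: index -1 is out of bounds for axis 0 with size 0
```

The wrist view puts the mailer lying flat in the chute, median (0.583,-0.269) and top at z 0.025, so that part is done. Now I go over the console.

>>> {"method": "drive_tool", "body": {"series": [{"fingers": 0.04,"x": 0,"y": 0.05,"z": 0,"twist": 2},{"fingers": 0.04,"x": 0,"y": 0.053,"z": 0,"twist": 2},{"fingers": 0.04,"x": 0,"y": 0.053,"z": 0,"twist": 2},{"fingers": 0.04,"x": 0,"y": 0.053,"z": 0,"twist": 2},{"fingers": 0.04,"x": 0,"y": 0.053,"z": 0,"twist": 2},{"fingers": 0.04,"x": -0.004,"y": 0.053,"z": 0,"twist": 2},{"fingers": 0.04,"x": -0.006,"y": 0.053,"z": 0,"twist": 2},{"fingers": 0.04,"x": -0.006,"y": 0.05,"z": 0,"twist": 2.8},{"fingers": 0.04,"x": 0,"y": 0,"z": 0,"twist": 0},{"fingers": 0.04,"x": 0,"y": 0,"z": 0,"twist": 0}]}}

```text
time: 6.05
position: [0.5469, 0.1822, 0.2754]
eef_rot: [0.994, 0.108, -0.002, 0.001]
contact_force: [0.2, -0.6, -0.3]
width: 0.429
```

```bash
cat > con.py <<'E'
from h import *
ps=np.radians(12.6);X=np.array([np.cos(ps),np.sin(ps)]);Y=np.array([-X[1],X[0]]);o=np.array([.5396,.2212])
def loc(P):
    x=(P[...,:2]-o)@X;y=(P[...,:2]-o)@Y
    return x*np.cos(.3)+(P[...,2]-.085)*np.sin(.3), y, (P[...,2]-.085)*np.cos(.3)-x*np.sin(.3)
E
python3 - <<'E'
from con import *
ob=get_obs();im,d,K,T=cam("wrist");np.savez("w1.npz",im=im,d=d,K=K,T=T);cv2.imwrite("pics/w1.png",im)
print(ob["position"],ob["eef_rot"])
P=cloud(d,K,T);s,y,h=loc(P);hsv=cv2.cvtColor(im,cv2.COLOR_BGR2HSV)
r=(abs(s)<.068)&(abs(y)<.11)
b=r&(cv2.inRange(hsv,(105,120,30),(125,255,255))>0)&(h<.015)
f=r&(hsv[...,2]<90)&(h>.013)&(h<.04)
ft=f&(h>np.nanpercentile(h[f],95)-.006) if f.any() else f
w=r&(hsv[...,1]<60)&(hsv[...,2]>110)&(abs(h)<.01)
for nm,m in(("blue",b),("fin",f),("fintop",ft),("white",w)):
    if m.any(): print(nm,m.sum(),*[np.percentile(v[m],[1,10,50,90,99]).round(4) for v in(s,y,h)])
print("blue rect",cv2.minAreaRect((P[b][:,:2]*1000).astype(np.float32)))
pn=(P[...,2]>.117)&(P[...,2]<.127)&(hsv[...,1]<60);print("panel",cv2.minAreaRect((P[pn][:,:2]*1000).astype(np.float32)))
E
```

```text
[0.54685006 0.18222244 0.27539142] [ 9.94138770e-01  1.08095912e-01 -1.69930428e-03  7.01446964e-04]
blue 496 [-0.0355 -0.0309 -0.0035  0.0194  0.0265] [-0.0797 -0.0783 -0.0724 -0.0563 -0.0276] [0.0032 0.0038 0.0045 0.0053 0.0061]
fin 352 [-0.0184 -0.0131  0.0058  0.0189  0.0195] [-0.0461 -0.0449 -0.0403 -0.0358 -0.0347] [0.0142 0.0219 0.0292 0.0301 0.0306]
fintop 306 [-0.0185 -0.0141  0.0028  0.0175  0.0193] [-0.0461 -0.0449 -0.0403 -0.0358 -0.0347] [0.0249 0.0281 0.0293 0.0302 0.0307]
white 13437 [-0.0666 -0.054   0.0167  0.0599  0.0672] [-0.1019 -0.0869  0.0234  0.0895  0.1045] [-0.0019 -0.0011 -0.0001  0.0058  0.0076]
blue rect ((546.4451293945312, 170.1655731201172), (62.83100891113281, 57.09407043457031), 13.305144309997559)
panel ((621.63916015625, 84.87571716308594), (495.8345642089844, 191.50791931152344), 75.24442291259766)
```

View pics/w1.png

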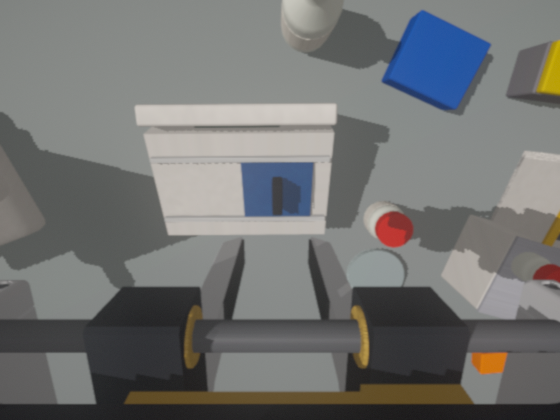

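The wrist view shows the console face with the blue cover at (277,190) and the black fin at (278,197). The fin measures at console-local y −40 mm and slope 0. Now I descend around the fin.

>>> {"method": "drive_tool", "body": {"series": [{"fingers": 0.04,"x": -0.0045,"y": -0.0018,"z": -0.04,"twist": 0},{"fingers": 0.04,"x": 0,"y": 0,"z": -0.04,"twist": 0},{"fingers": 0.04,"x": 0,"y": 0,"z": -0.04,"twist": 0},{"fingers": 0.04,"x": 0,"y": 0,"z": -0.03,"twist": 0},{"fingers": 0.04,"x": 0,"y": 0,"z": -0.014,"twist": 0},{"fingers": 0.04,"x": 0,"y": 0,"z": -0.008,"twist": 0},{"fingers": 0.04,"x": 0,"y": 0,"z": -0.004,"twist": 0},{"fingers": 0.04,"x": 0,"y": 0,"z": 0,"twist": 0}]}}

```text
time: 7.1
position: [0.5432, 0.1814, 0.1024]
eef_rot: [0.994, 0.108, 0.001, -0.0]
contact_force: [-0.1, 0.4, -0.3]
width: 0.427
```

>>> {"method": "drive_tool", "body": {"series": [{"fingers": 0.04,"x": -0.0007,"y": -0.001,"z": -0.006,"twist": 0},{"fingers": 0.04,"x": 0,"y": 0,"z": 0,"twist": 0},{"fingers": 0.0,"x": 0,"y": 0,"z": 0,"twist": 0},{"fingers": 0.0,"x": 0,"y": 0,"z": 0,"twist": 0},{"fingers": 0.0,"x": 0,"y": 0,"z": 0,"twist": 0},{"fingers": 0.0,"x": 0,"y": 0,"z": 0,"twist": 0},{"fingers": 0.0,"x": 0,"y": 0,"z": 0,"twist": 0}], "newtons": 15}}

```text
time: 7.98
position: [0.5421, 0.1803, 0.0956]
eef_rot: [0.994, 0.109, 0.0, 0.0]
contact_force: [-0.5, 0.0, 0.6]
width: 0.128
```

Gripped at 12 mm, the fin's thickness. I slide along the console's +y (-0.218, 0.976).

>>> {"method": "drive_tool", "body": {"series": [{"fingers": 0.0,"x": -0.0011,"y": 0.0049,"z": 0,"twist": 0},{"fingers": 0.0,"x": -0.0013,"y": 0.0059,"z": 0,"twist": 0},{"fingers": 0.0,"x": -0.0013,"y": 0.0059,"z": 0,"twist": 0},{"fingers": 0.0,"x": -0.0013,"y": 0.0059,"z": 0,"twist": 0},{"fingers": 0.0,"x": -0.0013,"y": 0.0059,"z": 0,"twist": 0},{"fingers": 0.0,"x": -0.0013,"y": 0.0059,"z": 0,"twist": 0},{"fingers": 0.0,"x": -0.0013,"y": 0.0059,"z": 0,"twist": 0},{"fingers": 0.0,"x": -0.0013,"y": 0.0059,"z": 0,"twist": 0},{"fingers": 0.0,"x": -0.0013,"y": 0.0059,"z": 0,"twist": 0},{"fingers": 0.0,"x": -0.0013,"y": 0.0059,"z": 0,"twist": 0},{"fingers": 0.0,"x": -0.0013,"y": 0.0059,"z": 0,"twist": 0},{"fingers": 0.0,"x": -0.0011,"y": 0.0049,"z": 0,"twist": 0}]}}

```text
time: 9.48
position: [0.5263, 0.2495, 0.0956]
eef_rot: [0.994, 0.109, -0.0, 0.0]
contact_force: [-3.6, -3.6, 4.4]
width: 0.125
```

>>> {"method": "drive_tool", "body": {"series": [{"fingers": 0.0,"x": -0.0004,"y": 0.002,"z": 0,"twist": 0},{"fingers": 0.0,"x": 0,"y": 0,"z": 0,"twist": 0}]}}

```text
time: 9.72
position: [0.5258, 0.2517, 0.0956]
eef_rot: [0.994, 0.109, -0.0, -0.0]
contact_force: [-4.6, -2.5, 4.9]
width: 0.126
```

>>> {"method": "drive_tool", "body": {"series": [{"fingers": 0.0,"x": -0.0004,"y": 0.002,"z": 0,"twist": 0},{"fingers": 0.0,"x": -0.0004,"y": 0.002,"z": 0,"twist": 0},{"fingers": 0.0,"x": 0,"y": 0,"z": 0,"twist": 0}]}}

```text
time: 10.1
position: [0.525, 0.2552, 0.0956]
eef_rot: [0.994, 0.109, -0.001, -0.0]
contact_force: [-4.1, -2.6, 5.7]
width: 0.125
```

>>> {"method": "drive_tool", "body": {"series": [{"fingers": 0.0,"x": -0.0004,"y": 0.002,"z": 0,"twist": 0},{"fingers": 0.0,"x": -0.0004,"y": 0.002,"z": 0,"twist": 0},{"fingers": 0.0,"x": 0,"y": 0,"z": 0,"twist": 0}]}}

```text
time: 10.48
position: [0.5241, 0.2592, 0.0956]
eef_rot: [0.994, 0.109, -0.001, -0.0]
contact_force: [-6.1, -3.6, 5.6]
width: 0.128
```

>>> {"method": "drive_tool", "body": {"series": [{"fingers": 0.0,"x": -0.0008,"y": 0.002,"z": 0,"twist": 0},{"fingers": 0.0,"x": -0.0006,"y": 0.002,"z": 0,"twist": 0},{"fingers": 0.0,"x": 0,"y": 0,"z": 0,"twist": 0}]}}

```text
time: 10.85
position: [0.5239, 0.2602, 0.0956]
eef_rot: [0.994, 0.108, -0.0, 0.003]
contact_force: [-2.5, -10.5, 5.3]
width: 0.124
```

>>> {"method": "drive_tool", "body": {"series": [{"fingers": 0.0,"x": -0.0004,"y": 0.0015,"z": 0,"twist": 0},{"fingers": 0.0,"x": 0,"y": 0,"z": 0,"twist": 0}]}}

```text
time: 11.1
position: [0.5239, 0.2602, 0.0956]
eef_rot: [0.994, 0.107, 0.0, 0.004]
contact_force: [-1.5, -13.9, 6.5]
width: 0.129
```

The force rose to 14 N and motion stopped at y 0.2602, so the cover is at its open stop after about 82 mm of travel. I release, lift, and look at the button.

>>> {"method": "drive_tool", "body": {"series": [{"fingers": 0.04,"x": 0,"y": 0,"z": 0,"twist": 0},{"fingers": 0.04,"x": 0,"y": 0,"z": 0,"twist": 0},{"fingers": 0.04,"x": 0.001,"y": -0.004,"z": 0,"twist": 0},{"fingers": 0.04,"x": 0,"y": 0,"z": 0.03,"twist": 0},{"fingers": 0.04,"x": 0,"y": 0,"z": 0.04,"twist": 0},{"fingers": 0.0,"x": 0.008,"y": -0.04,"z": 0.04,"twist": 0},{"fingers": 0.0,"x": 0.008,"y": -0.04,"z": 0.03,"twist": 0},{"fingers": 0.0,"x": 0,"y": 0,"z": 0,"twist": 0},{"fingers": 0.0,"x": 0,"y": 0,"z": 0,"twist": 0}]}}

```text
time: 12.22
position: [0.5397, 0.1812, 0.2345]
eef_rot: [0.994, 0.109, -0.001, -0.0]
contact_force: [-0.7, -0.7, 0.0]
width: 0.035
```

```bash
python3 - <<'E'
from con import *
ob=get_obs();im,d,K,T=cam("wrist");cv2.imwrite("pics/w2.png",im);print(ob["position"],ob["eef_rot"],ob["contact_force"])
P=cloud(d,K,T);s,y,h=loc(P);hsv=cv2.cvtColor(im,cv2.COLOR_BGR2HSV)
r=(abs(s)<.068)&(abs(y)<.11)
g=r&(cv2.inRange(hsv,(40,80,30),(85,255,255))>0)
f=r&(hsv[...,2]<90)&(h>.025)&(h<.034)
b=r&(cv2.inRange(hsv,(105,120,30),(125,255,255))>0)&(h<.015)
w=r&(hsv[...,1]<60)&(hsv[...,2]>110)&(abs(h)<.004)&(y<-.09)
for nm,m in(("green",g),("fintop",f),("blue",b),("white",w)):
    if m.any(): print(nm,m.sum(),*[np.percentile(v[m],[1,10,50,90,99]).round(4) for v in(s,y,h)])
E
```

```text
[0.53974807 0.18118795 0.23449928] [ 9.94088124e-01  1.08574121e-01 -5.22071586e-04 -4.35974421e-04] [-0.72290099 -0.70804882  0.00074485]
green 789 [-0.0169 -0.0115  0.0022  0.0147  0.0167] [-0.0584 -0.054  -0.0417 -0.0305 -0.0258] [-0.0176 -0.0104 -0.0056 -0.0046 -0.0039]
fintop 426 [-0.0197 -0.015   0.0017  0.017   0.0188] [0.0353 0.0358 0.0406 0.0454 0.047 ] [0.0252 0.0276 0.0295 0.0305 0.031 ]
blue 2304 [-0.0354 -0.0283  0.0067  0.0254  0.0312] [0.0023 0.0068 0.0558 0.0764 0.0808] [0.0033 0.004  0.0048 0.0056 0.0062]
white 1273 [-0.066  -0.0512  0.01    0.0589  0.0673] [-0.1035 -0.1023 -0.0969 -0.0913 -0.0901] [-0.0019 -0.0013 -0.0004  0.0005  0.0025]
```

View pics/w2.png

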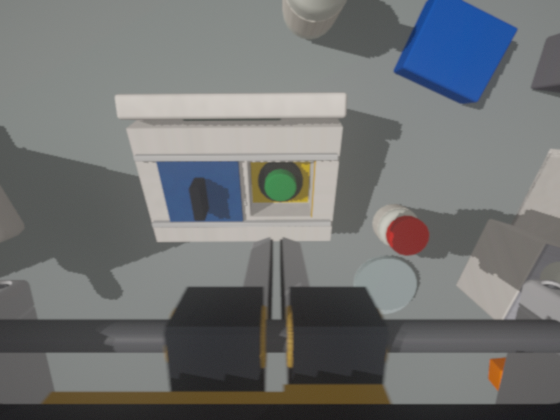

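The picture shows the well open with the green button at (281,184) and the cover at (200,192) against its far end. The button's centre is at local y ≈ −43 mm with its top about 5 mm below the face. I approach with shut fingers, then feel along the well's −z.

>>> {"method": "drive_tool", "body": {"series": [{"fingers": 0.0,"x": 0,"y": -0.004,"z": -0.04,"twist": 0},{"fingers": 0.0,"x": 0,"y": 0,"z": -0.04,"twist": 0},{"fingers": 0.0,"x": 0,"y": 0,"z": -0.03,"twist": 0},{"fingers": 0.0,"x": 0,"y": 0,"z": -0.02,"twist": 0},{"fingers": 0.0,"x": 0,"y": 0,"z": -0.01,"twist": 0},{"fingers": 0.0,"x": 0,"y": 0,"z": 0,"twist": 0},{"fingers": 0.0,"x": 0,"y": 0,"z": 0,"twist": 0}]}}

```text
time: 13.15
position: [0.5405, 0.1771, 0.0964]
eef_rot: [0.994, 0.109, 0.001, -0.0]
contact_force: [1.0, 0.2, 1.4]
width: 0.006
```

>>> {"method": "drive_tool", "body": {"series": [{"fingers": 0.0,"x": 0.0006,"y": 0.0001,"z": -0.0019,"twist": 0},{"fingers": 0.0,"x": 0.0006,"y": 0.0001,"z": -0.0019,"twist": 0},{"fingers": 0.0,"x": 0.0006,"y": 0.0001,"z": -0.0019,"twist": 0},{"fingers": 0.0,"x": 0.0006,"y": 0.0001,"z": -0.0019,"twist": 0},{"fingers": 0.0,"x": 0,"y": 0,"z": 0,"twist": 0}]}}

```text
time: 13.78
position: [0.5423, 0.1769, 0.0876]
eef_rot: [0.994, 0.108, -0.0, 0.0]
contact_force: [-0.7, -0.0, 0.3]
width: 0.002
```

>>> {"method": "drive_tool", "body": {"series": [{"fingers": 0.0,"x": 0.0006,"y": 0.0002,"z": -0.0019,"twist": 0},{"fingers": 0.0,"x": 0.0006,"y": 0.0002,"z": -0.0019,"twist": 0},{"fingers": 0.0,"x": 0,"y": 0,"z": 0,"twist": 0}]}}

```text
time: 14.15
position: [0.5435, 0.1774, 0.0838]
eef_rot: [0.994, 0.108, -0.0, 0.0]
contact_force: [-0.8, -0.4, -0.8]
width: -0.001
```

>>> {"method": "drive_tool", "body": {"series": [{"fingers": 0.0,"x": 0.0006,"y": 0.0001,"z": -0.0019,"twist": 0},{"fingers": 0.0,"x": 0,"y": 0,"z": 0,"twist": 0}]}}

```text
time: 14.4
position: [0.5441, 0.1775, 0.082]
eef_rot: [0.994, 0.108, -0.0, 0.0]
contact_force: [-0.3, 0.7, -0.7]
width: 0.001
```

>>> {"method": "drive_tool", "body": {"series": [{"fingers": 0.0,"x": 0.0006,"y": 0.0001,"z": -0.0019,"twist": 0},{"fingers": 0.0,"x": 0,"y": 0,"z": 0,"twist": 0}]}}

```text
time: 14.65
position: [0.5447, 0.1776, 0.0807]
eef_rot: [0.994, 0.108, 0.0, 0.0]
contact_force: [-1.4, 0.1, 2.4]
width: 0.007
```

>>> {"method": "drive_tool", "body": {"series": [{"fingers": 0.0,"x": 0.0006,"y": 0.0001,"z": -0.0019,"twist": 0},{"fingers": 0.0,"x": 0,"y": 0,"z": 0,"twist": 0}]}}

```text
time: 14.9
position: [0.5454, 0.1778, 0.0786]
eef_rot: [0.994, 0.108, 0.0, -0.0]
contact_force: [-2.8, -0.4, 3.8]
width: 0.005
```

Contact is at z ≈ 0.081 with the spring engaged. I press on.

>>> {"method": "drive_tool", "body": {"series": [{"fingers": 0.0,"x": 0.0006,"y": 0.0001,"z": -0.0019,"twist": 0},{"fingers": 0.0,"x": 0,"y": 0,"z": 0,"twist": 0}]}}

```text
time: 15.15
position: [0.546, 0.1779, 0.0767]
eef_rot: [0.994, 0.109, 0.0, -0.0]
contact_force: [-2.7, -1.2, 4.8]
width: 0.004
```

>>> {"method": "drive_tool", "body": {"series": [{"fingers": 0.0,"x": 0.0006,"y": 0.0001,"z": -0.0019,"twist": 0},{"fingers": 0.0,"x": 0,"y": 0,"z": 0,"twist": 0}]}}

```text
time: 15.4
position: [0.5465, 0.178, 0.075]
eef_rot: [0.994, 0.108, -0.0, -0.0]
contact_force: [-3.3, 0.2, 6.0]
width: 0.003
```

>>> {"method": "drive_tool", "body": {"series": [{"fingers": 0.0,"x": 0.0003,"y": 0.0001,"z": -0.001,"twist": 0},{"fingers": 0.0,"x": 0,"y": 0,"z": 0,"twist": 0}]}}

```text
time: 15.65
position: [0.5468, 0.1781, 0.0742]
eef_rot: [0.994, 0.109, -0.0, 0.0]
contact_force: [-3.2, 0.2, 6.5]
width: 0.007
```

>>> {"method": "drive_tool", "body": {"series": [{"fingers": 0.0,"x": 0.0003,"y": 0,"z": -0.001,"twist": 0},{"fingers": 0.0,"x": 0,"y": 0,"z": 0,"twist": 0}]}}

```text
time: 15.9
position: [0.547, 0.1781, 0.0734]
eef_rot: [0.994, 0.109, -0.0, -0.0]
contact_force: [-4.1, -0.8, 7.4]
width: 0.002
```

>>> {"method": "drive_tool", "body": {"series": [{"fingers": 0.0,"x": 0.0003,"y": 0,"z": -0.001,"twist": 0},{"fingers": 0.0,"x": 0,"y": 0,"z": 0,"twist": 0}]}}

```text
time: 16.15
position: [0.5471, 0.1782, 0.0733]
eef_rot: [0.994, 0.109, -0.0, -0.0]
contact_force: [-6.1, -0.5, 10.7]
width: 0.006
```

>>> {"method": "drive_tool", "body": {"series": [{"fingers": 0.0,"x": 0.0003,"y": 0,"z": -0.001,"twist": 0},{"fingers": 0.0,"x": 0,"y": 0,"z": 0,"twist": 0}]}}

```text
time: 16.4
position: [0.5472, 0.1782, 0.0731]
eef_rot: [0.994, 0.109, -0.0, -0.0]
contact_force: [-8.5, -0.5, 14.3]
width: 0.005
```

The hard stop is reached: the force rises to about 16 N without further travel. I hold about 1.4 s, then retreat along the normal.

>>> {"method": "drive_tool", "body": {"series": [{"fingers": 0,"x": 0,"y": 0,"z": 0,"twist": 0},{"fingers": 0,"x": 0,"y": 0,"z": 0,"twist": 0},{"fingers": 0,"x": 0,"y": 0,"z": 0,"twist": 0},{"fingers": 0,"x": 0,"y": 0,"z": 0,"twist": 0},{"fingers": 0,"x": 0,"y": 0,"z": 0,"twist": 0},{"fingers": 0,"x": 0,"y": 0,"z": 0,"twist": 0},{"fingers": 0,"x": 0,"y": 0,"z": 0,"twist": 0},{"fingers": 0,"x": 0,"y": 0,"z": 0,"twist": 0},{"fingers": 0,"x": 0,"y": 0,"z": 0,"twist": 0},{"fingers": 0,"x": 0,"y": 0,"z": 0,"twist": 0},{"fingers": 0,"x": 0,"y": 0,"z": 0,"twist": 0}]}}

```text
time: 17.77
position: [0.5472, 0.1782, 0.0732]
eef_rot: [0.994, 0.109, -0.0, -0.0]
contact_force: [-7.9, -0.7, 13.5]
width: 0.004
```

>>> {"method": "drive_tool", "body": {"series": [{"fingers": 0,"x": -0.0015,"y": -0.0003,"z": 0.005,"twist": 0},{"fingers": 0,"x": -0.0015,"y": -0.0003,"z": 0.005,"twist": 0},{"fingers": 0,"x": -0.002,"y": -0.0003,"z": 0.01,"twist": 0},{"fingers": 0,"x": 0,"y": 0,"z": 0.03,"twist": 0},{"fingers": 0.0,"x": 0,"y": 0,"z": 0.04,"twist": 0},{"fingers": 0.04,"x": -0.01,"y": 0.04,"z": 0,"twist": 0},{"fingers": 0.04,"x": -0.01,"y": 0.04,"z": 0,"twist": 0},{"fingers": 0.04,"x": 0,"y": 0,"z": 0,"twist": 0},{"fingers": 0.04,"x": 0,"y": 0,"z": 0,"twist": 0}]}}

```text
time: 18.9
position: [0.523, 0.2567, 0.1602]
eef_rot: [0.994, 0.109, -0.0, 0.001]
contact_force: [-0.4, -1.1, -0.1]
width: 0.394
```

Held 1.4 s at about 15 N. Now I re-grip the fin and close the cover.

>>> {"method": "drive_tool", "body": {"series": [{"fingers": 0.04,"x": 0.0003,"y": 0.0025,"z": -0.03,"twist": 0},{"fingers": 0.04,"x": 0,"y": 0,"z": -0.02,"twist": 0},{"fingers": 0.04,"x": 0,"y": 0,"z": -0.01,"twist": 0},{"fingers": 0.04,"x": 0,"y": 0,"z": -0.004,"twist": 0},{"fingers": 0.04,"x": 0,"y": 0,"z": 0,"twist": 0},{"fingers": 0.0,"x": 0,"y": 0,"z": 0,"twist": 0},{"fingers": 0.0,"x": 0,"y": 0,"z": 0,"twist": 0},{"fingers": 0.0,"x": 0,"y": 0,"z": 0,"twist": 0},{"fingers": 0.0,"x": 0,"y": 0,"z": 0,"twist": 0},{"fingers": 0.0,"x": 0,"y": 0,"z": 0,"twist": 0}], "newtons": 15}}

```text
time: 20.15
position: [0.5232, 0.2598, 0.097]
eef_rot: [0.994, 0.109, 0.0, -0.0]
contact_force: [-0.7, 0.4, 2.0]
width: 0.125
```

>>> {"method": "drive_tool", "body": {"series": [{"fingers": 0.0,"x": 0.0014,"y": -0.0063,"z": 0,"twist": 0},{"fingers": 0.0,"x": 0.0014,"y": -0.0063,"z": 0,"twist": 0},{"fingers": 0.0,"x": 0.0014,"y": -0.0063,"z": 0,"twist": 0},{"fingers": 0.0,"x": 0.0014,"y": -0.0063,"z": 0,"twist": 0},{"fingers": 0.0,"x": 0.0014,"y": -0.0063,"z": 0,"twist": 0},{"fingers": 0.0,"x": 0.0014,"y": -0.0063,"z": 0,"twist": 0},{"fingers": 0.0,"x": 0.0014,"y": -0.0063,"z": 0,"twist": 0},{"fingers": 0.0,"x": 0.0014,"y": -0.0063,"z": 0,"twist": 0},{"fingers": 0.0,"x": 0.0014,"y": -0.0063,"z": 0,"twist": 0},{"fingers": 0.0,"x": 0.0014,"y": -0.0063,"z": 0,"twist": 0},{"fingers": 0.0,"x": 0.0014,"y": -0.0063,"z": 0,"twist": 0},{"fingers": 0.0,"x": 0.0014,"y": -0.0063,"z": 0,"twist": 0}]}}

```text
time: 21.65
position: [0.5405, 0.1837, 0.097]
eef_rot: [0.994, 0.108, 0.001, -0.0]
contact_force: [3.1, 3.5, 4.3]
width: 0.124
```

>>> {"method": "drive_tool", "body": {"series": [{"fingers": 0.0,"x": 0.0004,"y": -0.002,"z": 0,"twist": 0},{"fingers": 0.0,"x": 0.0004,"y": -0.002,"z": 0,"twist": 0},{"fingers": 0.0,"x": 0,"y": 0,"z": 0,"twist": 0}]}}

```text
time: 22.02
position: [0.5414, 0.1798, 0.097]
eef_rot: [0.994, 0.108, 0.001, 0.0]
contact_force: [5.0, 2.3, 4.0]
width: 0.127
```

>>> {"method": "drive_tool", "body": {"series": [{"fingers": 0.0,"x": 0.0004,"y": -0.002,"z": 0,"twist": 0},{"fingers": 0.0,"x": 0.0004,"y": -0.002,"z": 0,"twist": 0},{"fingers": 0.0,"x": 0,"y": 0,"z": 0,"twist": 0}]}}

```text
time: 22.4
position: [0.5421, 0.177, 0.097]
eef_rot: [0.994, 0.109, 0.001, -0.001]
contact_force: [3.2, 6.3, 3.9]
width: 0.127
```

>>> {"method": "drive_tool", "body": {"series": [{"fingers": 0.0,"x": 0.0004,"y": -0.0015,"z": 0,"twist": 0},{"fingers": 0.0,"x": 0.0004,"y": -0.0015,"z": 0,"twist": 0},{"fingers": 0.0,"x": 0,"y": 0,"z": 0,"twist": 0}]}}

```text
time: 22.78
position: [0.5421, 0.1769, 0.0969]
eef_rot: [0.994, 0.109, 0.001, -0.004]
contact_force: [2.9, 11.7, 4.1]
width: 0.127
```

Stop felt at 11.7 N, after 85 mm of travel. I release, lift clear and verify.

>>> {"method": "drive_tool", "body": {"series": [{"fingers": 0.04,"x": 0,"y": 0,"z": 0,"twist": 0},{"fingers": 0.04,"x": 0,"y": 0,"z": 0,"twist": 0},{"fingers": 0.04,"x": -0.001,"y": 0.003,"z": 0,"twist": 0},{"fingers": 0.04,"x": 0,"y": 0,"z": 0.03,"twist": 0},{"fingers": 0.04,"x": 0,"y": 0,"z": 0.05,"twist": 0},{"fingers": 0.04,"x": -0.01,"y": 0,"z": 0.05,"twist": 0},{"fingers": 0.04,"x": -0.01,"y": 0,"z": 0.03,"twist": 0},{"fingers": 0.04,"x": 0,"y": 0,"z": 0,"twist": 0},{"fingers": 0.04,"x": 0,"y": 0,"z": 0,"twist": 0}]}}

```text
time: 23.9
position: [0.5207, 0.1756, 0.2543]
eef_rot: [0.994, 0.108, -0.002, 0.0]
contact_force: [-0.5, 0.5, -0.5]
width: 0.424
```

```bash
python3 - <<'E'
from con import *
im,d,K,T=cam("wrist");P=cloud(d,K,T);s,y,h=loc(P);hsv=cv2.cvtColor(im,cv2.COLOR_BGR2HSV)
r=(abs(s)<.068)&(abs(y)<.11)
f=r&(hsv[...,2]<90)&(h>.025)&(h<.034);g=r&(cv2.inRange(hsv,(40,80,30),(85,255,255))>0)
print("fin y",np.percentile(y[f],[1,50,99]).round(4),"green px",g.sum())
a,_,_,_=cam("scene");b,_,_,_=cam("side")
z0=np.load("scene0.npz")["im"];cv2.imwrite("pics/end.png",cv2.resize(a[110:350,150:450],None,fx=2.6,fy=2.5))
print(get_obs()["contact_force"],get_obs()["time"])
E
```

```text
fin y [-0.0495 -0.0431 -0.0377] green px 0
[ 0.29668852 -0.74171927  0.32244488] 24.05
```

View pics/end.png

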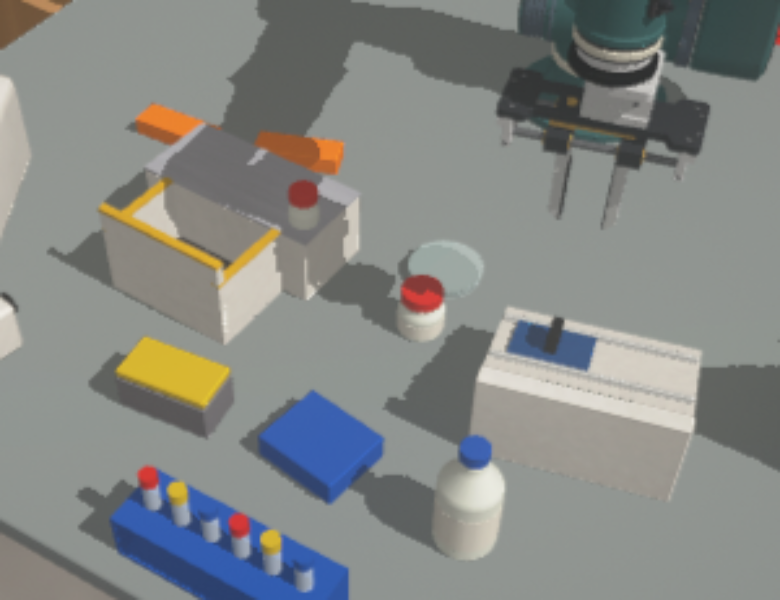

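The fin sits at −43.6 mm, against an estimated −43.5 mm for fully home. The well is covered, the ledge is clear and the other objects stand where they were. I hand in.

```bash
python3 -c "
from plant import hand_in;print(hand_in())"
```

```text
the job is handed in; nothing more can be done
None
```

The job is done and handed in at about 24 s of the 72 s allowed; hand-in gives no verdict.

- **Mailer:** I pushed the orange mailer (about 80×30 mm, on the ledge) off the edge without lifting it. The wrist camera then showed it lying flat in the chute, with its top at z 0.025.
- **Cover, opening:** I slid the cover open until it hit its stop, with the force rising to about 14 N.
- **Button:** I felt my way down onto the green button and pressed it about 8 mm to its hard stop. I held it there for about 1.4 s at roughly 15–16 N, then let it go.
- **Cover, closing:** I slid the cover 85 mm back to its home stop, where I felt about 12 N.

**Last checks:** The fin is within about 0.1 mm of the estimated home position, no green is visible, and the gripper is clear of everything. In the last picture the other objects and both look-alikes look unmoved, though I judged that by eye and did not measure it. I didn't look at the button again between letting it go and closing the cover. No check failed or disagreed.

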